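# Fit a sanding sleeve on the carver's spindle sander and switch it on

### The arm

A 6-joint arm with a two-finger parallel gripper is mounted at the origin on the work surface. World frame = base frame: x ahead of the robot, y to its left, z up, the work surface at z = 0. Lengths are in m, angles in degrees, forces in N, time in s.
With the tool pointing down it reaches from about 0.3 to 0.85 m from the base axis. Payload 4.2 kg.
Tool frame: the origin (TCP) lies between the finger pads; the fingertips stand 17 mm ahead of it and the grasp point (between the pads) lies 2 mm behind it; z points along the fingers, x is the direction in which the jaws open and shut, and the axes are right-handed (so a half turn about z gives the same grasp; the last joint's range is limited). The gripper opens to 91 mm and grips with 3 to 60 N. Pads are 32 mm wide; open, the fingers measure 118 mm over their backs; the gripper's body (76 mm by 178 mm) begins 60 mm behind the grasp point.
Start: joints at [64.515, 18.312, 89.639, -0, 72.044, -1.146], TCP at [0.237, 0.524, 0.231] pointing down, gripper open.
Joint ranges: [-177.97, 177.97], [-48.28, 115.42], [12.27, 149.76], [-77.06, 257.06], [2.81, 150.46], [-146.56, 146.56]. Speed limits (degrees/s): [147.25, 147.25, 180, 180, 180, 180].

### API

Orientations are given as a 3x3 rotation matrix whose columns are the frame's x, y, z axes.
In Python, from plant import ctrl gives the robot as it stands. Calls block until the motion is done:
- ctrl.movep(position, orientation): joint-space move of the TCP to a pose.
- ctrl.move_linear(position, orientation=None, feed=0.15, force_limit=None): straight line of the TCP; orientation=None keeps the orientation; feed is the mean speed in m/s. With force_limit (N) it stops when the force on the tool has changed by that much, and returns True; else False.
- ctrl.goto_joints(angles): joint-space move.
- ctrl.command_gripper(opening): opening from 0.0 (shut) to 1.0 (fully open); the grip force is fixed at half the most; returns when the fingers have stopped.
- ctrl.wait(seconds).
- ctrl.inverse_kinematics(position, orientation): joint angles nearest the present ones, or None.
- ctrl.observe(): the state.
- ctrl.capture(name): name is "side" or "top"; returns a dict with "pixels" (420x560x3 uint8, blue, green, red), "K" (3x3 intrinsics, pixels), "rvec" (rotation vector, rad) and "tvec" (3), from world to camera coordinates, as OpenCV has them. Camera axes: x right, y down, z forward; pixel columns grow to the right and rows downward; lengths in m; the calibration is good to about 2 mm. A picture is of the moment at which its call begins. There is no depth.
A pose or a line that the arm cannot do raises ctrl.Unreachable and nothing moves.
- ctrl.hand_in(): hands the job in, once; it reports no verdict.
Trained networks look in a picture, given as the dict that the camera call returned (one of the last four; its "shot" number tells which), for a name from the list of things; names that differ only in an ending like _2 or _b are one class to them, and where a whole thing is asked for, a point or a joint stands for the part that bears it (a point fixed in the world has none). Each returns a list of dicts, best first, with "score" (0 to 1); they miss things now and then, are a little off and sometimes report something else, mostly with a low value. They report only what shows in the picture. A call takes as long as a camera call. They do not tell look-alikes from the thing itself.
- ctrl.masks_of(picture, target): "region" (420x560 bool, what is visible of it) and "extent" ([centre column, centre row, width, height] in pixels, round what is visible of it).
The state is a dict: "clock": time; "joints": joint angles; "qd": joint speeds; "effort": joint torques, N m; "tcp_pos": TCP position; "tool_rot": TCP orientation; "force": force on the tool from outside, world axes, zero at the start; "moment": the same for the moment, N m; "width": opening from 0.0 (shut) to 1.0 (fully open).
Only numpy, scipy, OpenCV 4.12 (cv2) and the standard library are available. Lean on these libraries where they do the work, as an engineer would, in place of code of your own. Each camera call takes 0.05 s, during which the arm holds its last target. There are 200 camera calls.

### The job

Take the widest of the three sanding sleeves from the sloping rack, stand it upright on the bare bench top and let go, then take it again from above and slide it down over the sander's upright spindle until it sits fully home on the flange, lowering it gently in your grip rather than letting it drop, and let go. Then switch the sander on: press the middle key all the way down and let it come up, then do the same with the small key at the end of the row, one key at a time and no key before the sleeve is on. Do not press the large stop key, and leave the two other sleeves, the carved blank and the chisel where they lie.

Things in the scene. Friction and masses are not known exactly. Their poses are not given: they have to be found in the camera images.
- sleeve_wide: Hollow straight stiff brown abrasive tube, open at both ends, the widest of three: outer diameter 50 mm, bore 40 mm, length 80 mm, about 0.12 kg. Origin on its axis, at its middle; z along the axis towards the end that is upper in the rack. Either end may go down. Starts in any of the three rack places.
- sleeve_slim: Hollow straight stiff brown abrasive tube, open at both ends, 36 mm outer diameter, 24 mm bore, 80 mm long. Origin on its axis, 35 mm from its lower end; z along the axis towards the end that is upper in the rack. Not wanted: leave it in the rack.
- sleeve_short: Hollow straight stiff brown abrasive tube, open at both ends, 36 mm outer diameter, 24 mm bore, 55 mm long. Origin on its axis, 35 mm from its lower end; z along the axis towards the end that is upper in the rack. Not wanted: leave it in the rack.
- rack: Fixed wooden rack, 215 mm wide (y), about 90 mm deep (x), 80 mm high. Three places 75 mm apart along y (at -75, 0, 75 mm), each a pair of 8 mm dowels 28 mm apart. Origin: centre of the underside, z up.
- rack_middle (a point): Point between the middle place's dowels, halfway along them. In each place the sleeve lies along its dowels, which rise 30 degrees from level towards the rack's +x, its foot on a low ledge at the -x end; its sides and upper end are open. The wide sleeve's centre is then 77 mm above the bench.
- sander: Fixed spindle sander. Grey plate 200 x 200 mm, 25 mm high, carrying the upright spindle on the body's z axis, a dust hood round it and, at +x, a black key box (75 x 190 mm, 60 mm high, centred at x = 113 mm) with three keys in a row along y. Origin: on the spindle axis at bench height, z up.
- spindle_top (a point): Centre of the spindle's flat top, 119 mm above the bench. The spindle is a round rubber drum of diameter 37 mm on a flange of diameter 60 mm; its top 10 mm is bevelled to diameter 25 mm.
- hood_rim (a point): Middle of the top edge of the hood's wall on the sander's -x side. The hood is three dark steel walls, 6 mm thick, tops 125 mm above the bench, inner faces 75 mm from the spindle axis at -x, +y and -y; the side walls run to x = +51 mm; open to +x.
- seat (a point): Centre of the flange's top face, on the spindle axis, 33 mm above the bench, where the sleeve's lower end must rest (the sleeve's centre is then 40 mm above this point); axes as the sander's.
- key_unlock_top (a point): Centre of the top of the middle key: round, 24 mm across, in a collar of 40 mm, 82 mm above the bench, at x = 115 mm, y = 0 on the sander.
- key_unlock (a joint): Travel of the middle key (m): 0 up, 0.006 fully down. Sprung: about 1.5 N to start, 5 N at the bottom.
- key_start_top (a point): Centre of the top of the small key at the end of the row: round, 24 mm across, in a collar of 40 mm, 82 mm above the bench, at x = 115 mm, y = -45 mm on the sander.
- key_start (a joint): Travel of the small end key (m): 0 up, 0.006 fully down. Sprung: about 1.5 N to start, 5 N at the bottom.
- key_stop_top (a point): Centre of the top of the large stop key at the other end of the row: round, 36 mm across, 82 mm above the bench, at x = 115 mm, y = +55 mm on the sander. Not to be pressed.
- key_stop (a joint): Travel of the large stop key (m): 0 up, 0.006 fully down. Must stay up.
- blank: Loose light-wood carved blank, 90 (x) x 55 (y) mm, 23 mm high at the rosette, lying on the bench between rack and sander. Origin: centre of its underside, z up.
- chisel: Loose carving chisel lying on the bench beyond the work, 235 mm long along its x (green handle to -x, steel blade to +x), 28 mm thick. Origin: on the bench under the middle, where handle meets blade.
Mind the look-alikes: they are no part of the job. Leave any green look-alike of the sleeve_wide alone.

How it is judged (in metres and radians):
On the way, in this order (a step that is already met when the one before it is completed fails the run):
1. the wide sleeve stands upright on the bench top, let go (height (world z) of sleeve_wide between 0.036 and 0.044 m and angle between the z axis of sleeve_wide and the z axis of sander, either way round below 0.08 rad and contact force between the fingers and sleeve_wide below 0.3 N), for 0.2 s.
2. the wide sleeve is fully home over the spindle, let go (horizontal distance between sleeve_wide and seat below 0.004 m and z of sleeve_wide in the frame of seat between 0.036 and 0.043 m and angle between the z axis of sleeve_wide and the z axis of sander, either way round below 0.06 rad and contact force between the fingers and sleeve_wide below 0.3 N), for 0.2 s.
3. the middle key is pressed fully down, the others up (value of joint key_unlock above 0.0045 m and value of joint each of key_start, key_stop below 0.0015 m), for 0.02 s.
4. the small end key is pressed fully down, the others up (value of joint key_start above 0.0045 m and value of joint each of key_unlock, key_stop below 0.0015 m), for 0.02 s.
At the end, for the whole second after the job is handed in: The wide sleeve is over the spindle within 4 mm of its axis and 0.06 rad of upright, its lower end within 3 mm of the flange, at rest and let go; all three keys are up again; the other sleeves, the blank and the chisel are within 20 mm of where they started (all of step 2 and value of joint each of key_unlock, key_start, key_stop below 0.0015 m and linear speed of sleeve_wide below 0.02 m/s and distance of each of sleeve_slim, sleeve_short, blank, chisel from where it was at the start of the episode below 0.02 m); the robot touches nothing.
It fails at once if the sleeve drops down the spindle (faster than 0.35 m/s while round it) (horizontal distance between sleeve_wide and seat below 0.006 m and z of sleeve_wide in the frame of seat below 0.124 m and linear speed of sleeve_wide above 0.35 m/s).
It fails at once if the stop key is pressed (beyond 2.5 mm) (value of joint key_stop above 0.0025 m).
It fails at once if two keys are pressed at once (value of joint each of key_unlock, key_start above 0.0025 m).
It fails at once if a key is pressed before the sleeve is on (value of joint any of key_unlock, key_start above 0.0025 m and horizontal distance between sleeve_wide and seat above 0.01 m).
It fails at once if another sleeve, the blank or the chisel is moved more than 20 mm (distance of any of sleeve_slim, sleeve_short, blank, chisel from where it was at the start of the episode above 0.02 m).
It also fails if it takes over 69 s, if anything falls off the work surface, if the arm or the gripper's body presses on something with over 40 N, if the wrist force passes 120 N, or if a joint passes its speed limit or range.

## Working session

There is one attempt and no reset: what is moved stays moved. The work goes in short steps, each a Python script; the robot and the scene stay as the last script left them, time stands still between calls to the robot, and variables do not carry over. Pictures are saved under pics/ and viewed, about 8 in all and at most 12, crops included, and the job is handed in when it is done.

```bash
ls; mkdir -p pics
python3 - <<'E'
from plant import ctrl
import cv2,numpy as np
for n in("side","top"):
    p=ctrl.capture(n); cv2.imwrite(f"pics/{n}0.png",p["pixels"])
    R=cv2.Rodrigues(np.array(p["rvec"]))[0]
    print(n,"cam",(-R.T@np.array(p["tvec"]).ravel()).round(3),"K",np.array(p["K"]).round(1).tolist(),"fwd",R[2].round(2))
    for t in("sleeve_wide","sleeve_slim","sleeve_short","rack","sander","spindle_top","key_unlock_top","key_start_top","key_stop_top","blank","chisel"):
        try: print(t,[(round(d["score"],2),np.array(d["extent"]).round().tolist()) for d in ctrl.masks_of(p,t)][:4])
        except Exception as e: print(t,e)
print(ctrl.observe()["clock"])
E
```

```text
pics
side cam [ 0.402 -0.529  0.804] K [[388.3, 0.0, 274.6], [0.0, 388.3, 206.8], [0.0, 0.0, 1.0]] fwd [ 0.16  0.58 -0.8 ]
sleeve_wide [(0.94, [214.0, 156.0, 35.0, 33.0]), (0.74, [275.0, 170.0, 34.0, 29.0]), (0.62, [166.0, 151.0, 31.0, 30.0]), (0.58, [174.0, 198.0, 36.0, 35.0])]
sleeve_slim [(0.92, [215.0, 140.0, 32.0, 24.0])]
sleeve_short [(0.82, [209.0, 124.0, 22.0, 14.0])]
rack [(0.75, [218.0, 149.0, 42.0, 75.0])]
sander [(0.78, [308.0, 344.0, 147.0, 127.0])]
spindle_top [(0.7, [309.0, 340.0, 144.0, 124.0])]
key_unlock_top [(0.67, [352.0, 324.0, 11.0, 17.0]), (0.21, [208.0, 123.0, 21.0, 17.0])]
key_start_top [(0.6, [360.0, 346.0, 18.0, 10.0])]
key_stop_top [(0.67, [344.0, 297.0, 19.0, 22.0])]
blank [(0.97, [252.0, 238.0, 43.0, 35.0]), (0.32, [310.0, 341.0, 149.0, 129.0])]
chisel [(0.83, [367.0, 213.0, 86.0, 35.0])]
top cam [ 0.488 -0.007  1.16 ] K [[448.0, 0.0, 276.8], [0.0, 448.0, 213.9], [0.0, 0.0, 1.0]] fwd [ 0.05 -0.   -1.  ]
sleeve_wide [(0.77, [209.0, 200.0, 31.0, 34.0]), (0.65, [153.0, 308.0, 32.0, 36.0]), (0.64, [195.0, 258.0, 26.0, 42.0]), (0.56, [220.0, 308.0, 34.0, 35.0])]
sleeve_slim [(0.77, [159.0, 256.0, 23.0, 34.0]), (0.41, [193.0, 257.0, 24.0, 42.0])]
sleeve_short [(0.63, [133.0, 262.0, 15.0, 24.0]), (0.38, [418.0, 185.0, 4.0, 6.0])]
rack [(0.95, [167.0, 253.0, 101.0, 43.0])]
sander [(0.74, [390.0, 222.0, 88.0, 109.0])]
spindle_top [(0.66, [392.0, 219.0, 96.0, 110.0])]
key_unlock_top [(0.17, [287.0, 126.0, 15.0, 89.0])]
key_start_top [(0.59, [416.0, 184.0, 7.0, 12.0]), (0.52, [167.0, 253.0, 94.0, 40.0])]
key_stop_top [(0.76, [376.0, 182.0, 15.0, 15.0]), (0.46, [283.0, 239.0, 31.0, 41.0])]
blank [(0.83, [282.0, 240.0, 34.0, 40.0])]
chisel [(0.66, [418.0, 184.0, 9.0, 10.0]), (0.62, [285.0, 124.0, 20.0, 87.0])]
1.2
```

Run:
```python
import cv2
s=cv2.imread("pics/side0.png");t=cv2.imread("pics/top0.png")
cv2.imwrite("pics/a.png",cv2.resize(s[90:420,140:430],None,fx=1.8,fy=1.8,interpolation=cv2.INTER_CUBIC)) 
cv2.imwrite("pics/b.png",cv2.resize(t[90:350,110:460],None,fx=2.2,fy=2.2,interpolation=cv2.INTER_CUBIC))
```

```text
(no output)
```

View pics/a.png

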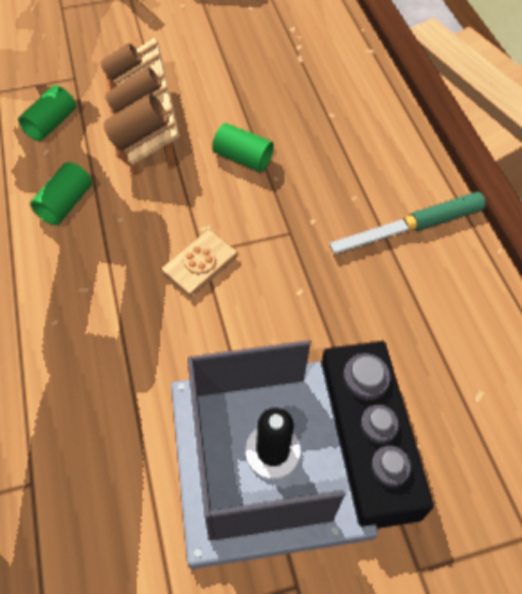

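View pics/b.png

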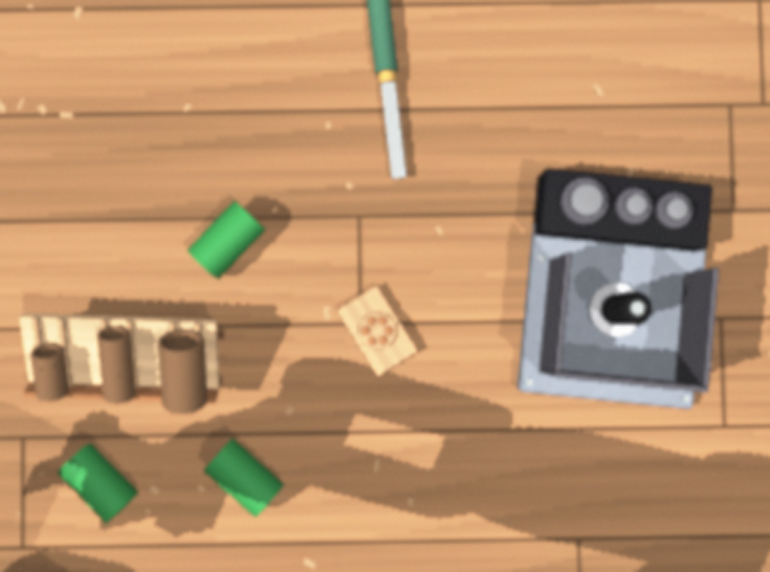

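Candidates for the wide sleeve:
- **Brown, in the rack (top view):** (195,258) widest, (161,256) slim, (133,260) short. The widest is at (214,156) in the side view.
- **Green look-alikes (top view):** (209,200), (153,308) and (220,308).

I choose the widest brown one, in the rack's -y place. Its open upper end points to +x. The keys from left to right are stop, middle and start. Next I fit the poses.

```bash
cat > h.py <<'E'
from plant import ctrl
import cv2,numpy as np
from scipy.optimize import minimize,least_squares
from scipy.spatial.transform import Rotation as Ro
def proj(p,X): return cv2.projectPoints(np.asarray(X,float).reshape(-1,3),np.array(p["rvec"],float),np.array(p["tvec"],float),np.array(p["K"],float),None)[0][:,0]
def cyl(c,ax,r=.025,h=.08):
    ax=np.array(ax)/np.linalg.norm(ax);u=np.cross(ax,[.3,.9,.1]);u/=np.linalg.norm(u);v=np.cross(ax,u)
    a=np.linspace(0,2*np.pi,48,endpoint=False)[:,None]
    ring=r*(np.cos(a)*u+np.sin(a)*v)
    return np.vstack([c+ring+ax*h/2,c+ring-ax*h/2])
def hullmask(p,X):
    m=np.zeros((1680,2240),np.uint8);q=cv2.convexHull(((proj(p,X)+.5)*4).astype(np.float32)).round().astype(np.int32)
    cv2.fillConvexPoly(m,q,1);return cv2.resize(m.astype(np.float32),(560,420),interpolation=cv2.INTER_AREA)
def iou(a,b): return np.minimum(a,b).sum()/np.maximum(a,b).sum()
def pick(p,name,uv,box=None):
    ds=ctrl.masks_of(p,name); ds=[d for d in ds if np.hypot(d["extent"][0]-uv[0],d["extent"][1]-uv[1])<14]
    return ds[0]["region"].astype(np.float32) if ds else None
E
python3 - <<'E'
from h import *
S=ctrl.capture("side");T=ctrl.capture("top")
# wide sleeve
ms,mt=pick(S,"sleeve_wide",(214,156)),pick(T,"sleeve_wide",(195,258))
def ax(yaw): return np.array([np.cos(yaw)*np.cos(np.pi/6),np.sin(yaw)*np.cos(np.pi/6),.5])
def parts(q):
    X=cyl(np.array([q[0],q[1],.077]),ax(q[2])); return [iou(hullmask(S,X),ms),iou(hullmask(T,X),mt)]
best=min((minimize(lambda q:-sum(parts(q)),[.42,.19,y],method="Nelder-Mead",options=dict(initial_simplex=[[.42,.19,y],[.45,.19,y],[.42,.22,y],[.42,.19,y+.3]],xatol=1e-5,fatol=1e-5)) for y in(-.3,0,.3)),key=lambda r:r.fun)
print("wide",best.x.round(4),parts(best.x))
# rack direction from the three sleeves / sander points
P=np.array([[.115,.055,.082],[.115,0,.082],[.115,-.045,.082],[0,0,.119]])
def refine(p,uv,r):  # centroid of bright grey disc
    g=cv2.cvtColor(p["pixels"],cv2.COLOR_BGR2GRAY).astype(float);out=[]
    for (u,v) in uv:
        yy,xx=np.mgrid[:420,:560];m=(np.hypot(xx-u,yy-v)<r)
        w=m*np.clip(g-110,0,60);out.append([(w*xx).sum()/w.sum(),(w*yy).sum()/w.sum()])
    return np.array(out)
us=np.array([[345.5,297.8],[351.7,324.4],[357.8,348.3],[293,325]]);ut=np.array([[376,181],[398,183],[417,185],[400,230]],float)
rs,rt=refine(S,us,9),refine(T,ut,7); print(rs.round(1).tolist(),rt.round(1).tolist())
def W(q): c,s=np.cos(q[2]),np.sin(q[2]); return P@np.array([[c,s,0],[-s,c,0],[0,0,1]])+[q[0],q[1],0]
for a,b in((us,ut),(rs,rt)):
    f=lambda q:np.r_[(proj(S,W(q))-a).ravel(),(proj(T,W(q))-b).ravel()]
    r=least_squares(f,[.5,-.28,0],loss="soft_l1",f_scale=.7);print("sander",r.x.round(4),f(r.x).round(1))
# overlays
q=r.x
def ov(p,name,x0,y0,w,h,f):
    im=cv2.resize(p["pixels"][y0:y0+h,x0:x0+w],None,fx=f,fy=f,interpolation=cv2.INTER_CUBIC)
    def dot(X,c):
        for u in proj(p,X): cv2.circle(im,tuple(np.int32(((u+.5)-[x0,y0])*f)),1,c,-1)
    dot(cyl(np.array([*best.x[:2],.077]),ax(best.x[2])),(0,255,255))
    R=Ro.from_euler("z",q[2]).as_matrix();o=np.array([q[0],q[1],0])
    for z,rr,off in((.119,.0125,(0,0)),(.033,.03,(0,0)),(.082,.018,(.115,.055)),(.082,.012,(.115,0)),(.082,.012,(.115,-.045))):
        a=np.linspace(0,6.28,40);dot(np.c_[off[0]+rr*np.cos(a),off[1]+rr*np.sin(a),0*a+z]@R.T+o,(0,255,0))
    L=[(-.1,-.1,.025),(-.1,.1,.025),(-.081,.081,.125),(-.081,-.081,.125),(.051,.081,.125),(.051,-.081,.125),(.1505,.095,.06),(.1505,-.095,.06)]
    dot(np.array(L)@R.T+o,(0,0,255)); return im
a=ov(S,"s",230,270,160,140,2.5);b=ov(T,"t",340,160,110,120,2.9);c=ov(S,"s",180,105,80,75,4.5);d=ov(T,"t",110,230,120,60,3.3)
def pad(i): return cv2.copyMakeBorder(i[:350,:400],0,max(0,350-i.shape[0]),0,max(0,400-i.shape[1]),0)[:350,:400]
im=np.vstack([np.hstack([pad(a),pad(b)]),np.hstack([pad(c),pad(d)])]);cv2.imwrite("pics/ov.png",cv2.resize(im,(686,600)))
E
```

```text
wide [ 0.4401  0.1925 -0.0419] [np.float32(0.93516016), np.float32(0.9193982)]
[[344.6, 296.1], [351.3, 322.1], [357.7, 345.9], [293.0, 323.6]] [[376.1, 180.8], [398.6, 183.0], [417.2, 184.9], [399.6, 229.9]]
sander [ 0.5003 -0.298  -0.1291] [-0.6 -1.1  0.3 -0.7  0.5 -0.7 -0.  -0.2  1.9 -0.2  2.5  0.4  2.   0.5
  0.1  0.3]
sander [ 0.5007 -0.296  -0.1168] [-0.4 -0.9  0.4 -0.2  0.4 -0.2 -0.1  0.   0.5  0.   0.6  0.2  0.5  0.2
 -0.4  0.3]
```

View pics/ov.png

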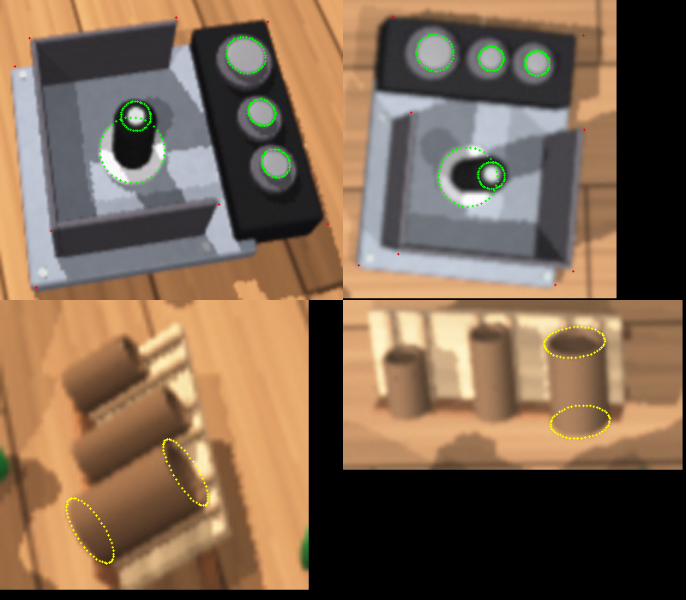

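The fits line up in both views. Brown wide sleeve: centre (0.440, 0.193), yaw -2.4°. Sander: (0.5007, -0.296), yaw -6.7°. Next I check that the waypoints are reachable.

```bash
cat >> h.py <<'E'
SX,SY,SYAW=.5007,-.296,-.1168
C=np.array([.4401,.1925,.077]);YAW=-.0419
def tool(yaw,tilt,s=1):
    t=np.radians(tilt);e=np.array([np.cos(yaw),np.sin(yaw),0]);n=s*np.array([-np.sin(yaw),np.cos(yaw),0])
    z=np.sin(t)*e-np.cos(t)*np.array([0,0,1]);return np.c_[n,np.cross(z,n),z]
def tcp(g,R): return np.asarray(g)+.002*R[:,2]   # grasp point -> TCP
AX=np.array([np.cos(YAW)*np.cos(np.pi/6),np.sin(YAW)*np.cos(np.pi/6),.5])
PL=np.array([.60,.05]);PY=np.arctan2(.05,.60)
GO=.012
E
python3 - <<'E'
from h import *
print(ctrl.observe()["tool_rot"])
for s in(1,-1):
  for t in(-35,-25,-15,0):
    R=tool(YAW,t,s);G=C+GO*AX
    R2=tool(PY,t+60,s)
    for nm,p,r in(("pre",tcp(G,R)-.1*R[:,2],R),("g",tcp(G,R),R),("lift",tcp(G+[0,0,.12],R),R),("pl",tcp([*PL,.04+GO],R2),R2),("plup",tcp([*PL,.14+GO],R2),R2),("ret",tcp([*PL,.04+GO],R2)-.12*R2[:,2],R2)):
        q=ctrl.inverse_kinematics(p,r);print(s,t,nm,None if q is None else np.round(q).tolist())
E
```

```text
[[ 4.12138352e-01  9.11121274e-01  4.71572692e-05]
 [ 9.11121272e-01 -4.12138355e-01  7.04871582e-05]
 [ 8.36576688e-05  1.39155299e-05 -9.99999996e-01]]
1 -35 pre [14.0, 36.0, 79.0, 9.0, 99.0, -75.0]
1 -35 g [15.0, 36.0, 92.0, 10.0, 86.0, -76.0]
1 -35 lift [15.0, 29.0, 85.0, 10.0, 99.0, -74.0]
1 -35 pl [3.0, 23.0, 119.0, 3.0, 13.0, -94.0]
1 -35 plup [3.0, 15.0, 112.0, 1.0, 28.0, -92.0]
1 -35 ret [3.0, 10.0, 118.0, 1.0, 27.0, -93.0]
1 -25 pre [15.0, 29.0, 86.0, 7.0, 89.0, -74.0]
1 -25 g [17.0, 31.0, 98.0, 8.0, 75.0, -75.0]
1 -25 lift [17.0, 24.0, 90.0, 8.0, 90.0, -73.0]
1 -25 pl [3.0, 23.0, 127.0, 169.0, 5.0, 99.0]
1 -25 plup [3.0, 13.0, 120.0, 4.0, 12.0, -96.0]
1 -25 ret [3.0, 8.0, 128.0, 7.0, 9.0, -98.0]
1 -15 pre [17.0, 22.0, 93.0, 5.0, 79.0, -72.0]
1 -15 g [18.0, 26.0, 103.0, 6.0, 65.0, -72.0]
1 -15 lift [18.0, 19.0, 95.0, 5.0, 80.0, -71.0]
1 -15 pl [3.0, 25.0, 134.0, 177.0, 24.0, 91.0]
1 -15 plup [3.0, 13.0, 128.0, 169.0, 6.0, 100.0]
1 -15 ret [3.0, 9.0, 139.0, 173.0, 12.0, 96.0]
1 0 pre [22.0, 13.0, 105.0, -0.0, 62.0, -66.0]
1 0 g [22.0, 19.0, 113.0, -0.0, 48.0, -66.0]
1 0 lift
[... 559 characters left out ...]
, 90.0, 107.0]
-1 -25 pl [3.0, 23.0, 127.0, 169.0, 5.0, -81.0]
-1 -25 plup [3.0, 13.0, 120.0, 4.0, 12.0, 84.0]
-1 -25 ret [3.0, 8.0, 128.0, 7.0, 9.0, 82.0]
-1 -15 pre [17.0, 22.0, 93.0, 5.0, 79.0, 108.0]
-1 -15 g [18.0, 26.0, 103.0, 6.0, 65.0, 108.0]
-1 -15 lift [18.0, 19.0, 95.0, 5.0, 80.0, 109.0]
-1 -15 pl [3.0, 25.0, 134.0, 177.0, 24.0, -89.0]
-1 -15 plup [3.0, 13.0, 128.0, 169.0, 6.0, -80.0]
-1 -15 ret [3.0, 9.0, 139.0, 173.0, 12.0, -84.0]
-1 0 pre [22.0, 13.0, 105.0, -0.0, 62.0, 114.0]
-1 0 g [22.0, 19.0, 113.0, -0.0, 48.0, 114.0]
-1 0 lift [22.0, 12.0, 103.0, -0.0, 65.0, 114.0]
-1 0 pl [3.0, 34.0, 143.0, 178.0, 58.0, -90.0]
-1 0 plup [3.0, 18.0, 138.0, 177.0, 36.0, -89.0]
-1 0 ret None
```

Run:
```python
from h import *
R=tool(YAW,-35);G=C+GO*AX
ctrl.command_gripper(.68)
ctrl.movep(tcp(G,R)-.1*R[:,2],R)
print("hit",ctrl.move_linear(tcp(G,R),feed=.08,force_limit=8))
o=ctrl.observe();print(o["tcp_pos"],tcp(G,R),o["force"])
ctrl.command_gripper(0.3)
o=ctrl.observe();print("w",o["width"],o["force"],o["clock"])
ctrl.move_linear(tcp(G+[0,0,.12],R),feed=.1)
S=ctrl.capture("side");cv2.imwrite("pics/lift.png",cv2.resize(S["pixels"][40:240,140:400],None,fx=2.3,fy=2.3))
o=ctrl.observe();print("w",o["width"],o["force"],o["clock"])
```

```text
hit False
[0.44984843 0.19220426 0.08164521] [0.44933704 0.19211274 0.0813617 ] [-0.22570557 -0.73900298  0.16263381]
w 0.5527088075181229 [ 0.87682532 -0.75880426  2.62954402] 5.3667
w 0.5522253497450349 [-0.21191617 -0.58789434 -0.93294116] 6.7667
```

View pics/lift.png

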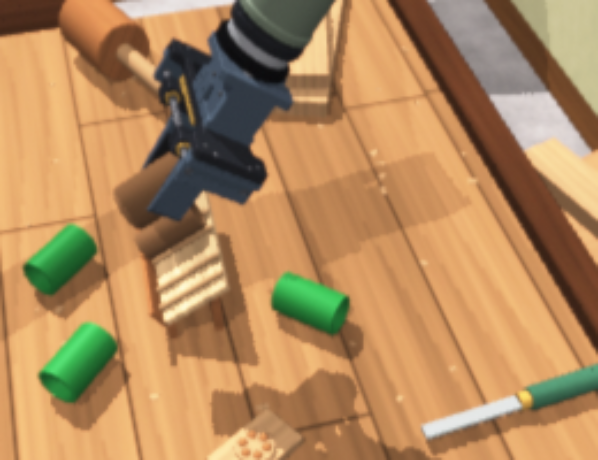

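The wide sleeve is in the jaws at about crop (150,185), with its width reading right. The place it lay in is empty and the other sleeves are still in the rack. Next I stand it up.

Run:
```python
from h import *
R=tool(PY,25);g=np.array([*PL,.04+GO])
ctrl.movep(tcp(g+[0,0,.10],R),R)
ctrl.move_linear(tcp(g+[0,0,.012],R),feed=.1)
print("hit",ctrl.move_linear(tcp(g-[0,0,.006],R),feed=.02,force_limit=4))
o=ctrl.observe();print(o["tcp_pos"],tcp(g,R),o["force"],o["clock"])
ctrl.command_gripper(.7);ctrl.wait(.3)
ctrl.move_linear(tcp(g,R)-.13*R[:,2],feed=.12)
ctrl.goto_joints(np.array(ctrl.inverse_kinematics([.42,.0,.30],tool(0,0)))) 
S=ctrl.capture("side");T=ctrl.capture("top");print(ctrl.observe()["clock"])
for n,p in(("s",S),("t",T)): print(n,[(round(d["score"],2),np.round(d["extent"]).tolist()) for d in ctrl.masks_of(p,"sleeve_wide")], proj(p,[[*PL,.04]]))
cv2.imwrite("pics/st.png",np.hstack([S["pixels"][100:400,140:460],T["pixels"][80:380,100:440]]))
```

```text
hit True
[0.60080121 0.05013969 0.04988852] [0.60084232 0.05007019 0.05018738] [-1.12161187  0.61108232  2.96150991] 9.575
12.475
s [(0.95, [166.0, 152.0, 35.0, 30.0]), (0.94, [274.0, 170.0, 32.0, 27.0]), (0.82, [174.0, 199.0, 36.0, 38.0]), (0.74, [289.0, 195.0, 16.0, 32.0])] [[289.62400554 194.75334031]]
t [(0.74, [210.0, 200.0, 32.0, 35.0]), (0.67, [153.0, 310.0, 36.0, 40.0]), (0.64, [211.0, 305.0, 11.0, 24.0]), (0.56, [253.0, 192.0, 25.0, 27.0])] [[251.64081069 193.17722498]]
```

View pics/st.png

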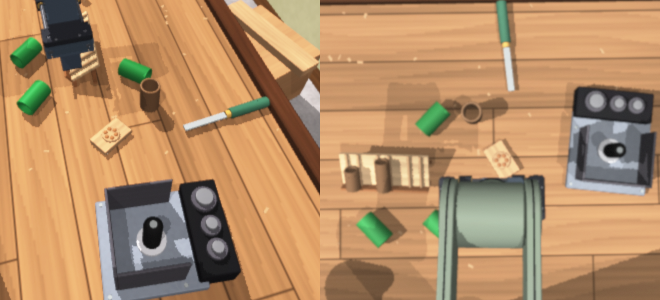

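The sleeve stands upright at side (289,195) and top (253,192), with the blank and chisel undisturbed. I'll centre it by grasping it along two crossed jaw directions, then carry it above the spindle and compare it with the spindle in the same pictures.

Run:
```python
from h import *
S=ctrl.capture("side");T=ctrl.capture("top")
ms=pick(S,"sleeve_wide",(289,195));mt=pick(T,"sleeve_wide",(252,192))
print(ms is None, mt is None)
def cost(q):
    X=cyl(np.array([q[0],q[1],.04]),[0,0,1]);return -sum(iou(hullmask(p,X),m) for p,m in((S,ms),(T,mt)) if m is not None)
r=minimize(cost,PL,method="Nelder-Mead",options=dict(initial_simplex=[PL,PL+[.01,0],PL+[0,.01]],xatol=1e-5,fatol=1e-5));print("upright",r.x.round(4),r.fun)
c=PL  # known from the grasp; camera fit printed as check
if np.hypot(*(r.x-PL))>.004: c=r.x
Ra=tool(PY-np.pi/2,0);Rb=tool(PY,0)
a=np.array([*c,.066])
ctrl.movep(tcp(a+[0,0,.1],Ra),Ra)
print("hit",ctrl.move_linear(tcp(a,Ra),feed=.12,force_limit=8))
ctrl.command_gripper(.3);print("w",ctrl.observe()["width"]);ctrl.command_gripper(.7)
ctrl.move_linear(tcp(a+[0,0,.05],Ra),feed=.15)
ctrl.movep(tcp(a+[0,0,.05],Rb),Rb)
print("hit",ctrl.move_linear(tcp(a,Rb),feed=.12,force_limit=8))
ctrl.command_gripper(.3);o=ctrl.observe();print("w",o["width"],o["tcp_pos"],o["force"])
ctrl.move_linear(tcp(a+[0,0,.16],Rb),feed=.15)
Rs=tool(SYAW,0);h=np.array([SX,SY,.033+.066])
ctrl.movep(tcp(h+[0,0,.13],Rs),Rs)
ctrl.wait(.2);o=ctrl.observe();print("w",o["width"],o["tcp_pos"],o["force"],o["clock"],np.round(o["joints"]))
S=ctrl.capture("side");T=ctrl.capture("top")
cv2.imwrite("pics/hov.png",np.hstack([cv2.resize(S["pixels"][200:400,200:400],None,fx=2,fy=2),cv2.resize(T["pixels"][130:330,320:520],None,fx=2,fy=2)]))
```

```text
False False
upright [0.5993 0.0505] -1.5447888374328613
hit False
w 0.5313686832297452
hit False
w 0.5461271508929226 [0.60069056 0.05012204 0.06496742] [-0.01685983  0.78521343  3.00851498]
w 0.552682636850209 [ 0.5012955  -0.29503772  0.22698284] [-0.02017221  0.06995549 -1.19940113] 21.5833 [ -32.   19.   89.    0.   72. -115.]
```

View pics/hov.png

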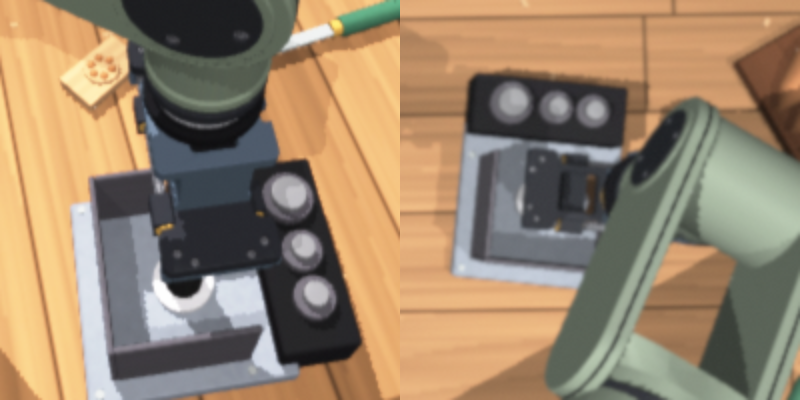

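The gripper holds the sleeve centred over the drum at side crop (185,285), which hides most of the view. The real TCP is about 1 mm off the commanded position, so I'll correct for that and lower by feel, yielding to side forces.

```bash
cat > ins.py <<'E'
from h import *
Rs=tool(SYAW,0)
tgt=np.array([SX,SY]);corr=np.zeros(2)
o=ctrl.observe();corr+=tgt-o["tcp_pos"][:2]
ctrl.move_linear([*(tgt+corr),.097+.100],feed=.05);ctrl.wait(.2)
o=ctrl.observe();corr+=tgt-o["tcp_pos"][:2];F0=np.array(o["force"]);print("free",o["tcp_pos"],F0.round(2))
for dz in np.r_[np.arange(.090,.060,-.003),np.arange(.060,.0005,-.006),0.0]:
    hit=ctrl.move_linear([*(tgt+corr),.097+dz],feed=.035,force_limit=10)
    o=ctrl.observe();F=np.array(o["force"])-F0
    print(round(dz,4),"h" if hit else "",(np.array(o["tcp_pos"])-[*tgt,.097]).round(4),F.round(1),round(o["width"],3))
    if hit and dz>.006: print("STOP");break
    l=np.hypot(F[0],F[1])
    if l>1.0: tgt=tgt+F[:2]/l*min(.0002*l,.0008)
print("tgt",tgt.round(4),o["clock"])
E
python3 ins.py
```

```text
free [ 0.50044981 -0.29682055  0.19737974] [-0.05  0.7  -2.76]
0.09  [-0.0003  0.0002  0.0896] [-0.2 -0.4  2.1] 0.548
0.087  [-0.0003  0.0002  0.0868] [-0.8 -0.6  2. ] 0.552
0.084  [-0.0003  0.0002  0.0838] [-0.  -0.5  1.9] 0.55
0.081  [-0.0003  0.0002  0.0808] [-0.4 -1.4  1.3] 0.551
0.078  [-0.0002  0.0002  0.0778] [ 0.3 -0.1  2.9] 0.55
0.075  [0.     0.0003 0.0748] [ 0.7 -0.1  2. ] 0.551
0.072  [-0.      0.0002  0.0718] [ 0.9 -0.4  0.5] 0.55
0.069  [-0.      0.0002  0.0688] [ 2.5 -0.9 -0. ] 0.545
0.066  [-0.0003  0.0002  0.0657] [ 1.3 -0.5 -0.1] 0.549
0.063  [-0.0004  0.0002  0.0627] [1.6 0.2 1.1] 0.548
0.06  [-0.0005  0.0002  0.0597] [ 0.4 -0.5  1.5] 0.55
0.054  [-0.0004  0.0002  0.0536] [-0.3 -0.4  1.3] 0.551
0.048  [-0.0004  0.0002  0.0476] [ 0.3 -1.2  1.4] 0.55
0.042  [-0.0004  0.0003  0.0416] [ 0.5 -0.6  1.2] 0.548
0.036  [-0.0004  0.0003  0.0356] [ 0.4 -0.6  0.7] 0.552
0.03  [-0.0004  0.0003  0.0296] [0.  0.9 1.7] 0.548
0.024  [-0.0003  0.0003  0.0236] [-0.1  1.   0.3] 0.548
0.018  [-0.0003  0.0003  0.0176] [1.1 1.8 0.2] 0.552
0.012  [-0.0005 -0.      0.0117] [-0.3 -0.4  1.4] 0.552
0.006  [-0.0004  0.0001  0.0057] [-0.1  0.1  1. ] 0.549
0.0 h [ 0.0004 -0.0001  0.0008] [-0.8 -0.9  7.3] 0.546
tgt [ 0.5017 -0.2967] 28.7417
```

It went on smoothly and met the flange at the expected height with about 7 N. I'll release, retreat and look.

```bash
sed -i 's/^SX,SY,SYAW=.*/SX,SY,SYAW=.5015,-.2966,-.1168/' h.py
python3 - <<'E'
from h import *
Rs=tool(SYAW,0)
ctrl.command_gripper(.75);ctrl.wait(.4)
p=np.array(ctrl.observe()["tcp_pos"])
ctrl.move_linear(p+[0,0,.12],feed=.12)
ctrl.command_gripper(0)
ctrl.movep([.40,-.05,.30],tool(0,0))
S=ctrl.capture("side");T=ctrl.capture("top")
def ov(q,x0,y0,f=3.3):
    im=cv2.resize(q["pixels"][y0:y0+120,x0:x0+120],None,fx=f,fy=f,interpolation=cv2.INTER_CUBIC)
    for X,c in((cyl(np.array([SX,SY,.073]),[0,0,1]),(0,255,255)),):
        for u in proj(q,X): cv2.circle(im,tuple(np.int32((u+.5-[x0,y0])*f)),1,c,-1)
    return im
cv2.imwrite("pics/on.png",np.hstack([ov(S,250,270),ov(T,335,155)]));o=ctrl.observe();print(o["clock"],o["width"],o["force"])
E
```

```text
33.0417 0.00547997393248268 [0.34643184 0.03379477 0.21076557]
```

View pics/on.png

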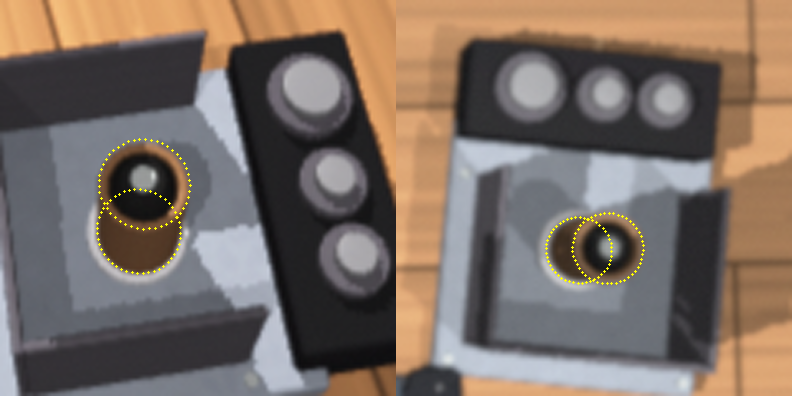

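The sleeve sits home: both overlay rings match it, at side crop (143,205) and top crop (605,248). Next come the keys: the middle one at side crop (335,178), then the small end one at (355,258).

Run:
```python
from h import *
Rs=tool(SYAW,0);Rz=Ro.from_euler("z",SYAW).as_matrix()
def press(y):
    k=np.array([SX,SY,0])+Rz@[.115,y,0]
    if np.linalg.norm(np.array(ctrl.observe()["tcp_pos"])[:2]-k[:2])>.1: ctrl.movep([*k[:2],.2],Rs)
    ctrl.move_linear([*k[:2],.112],Rs,feed=.12);ctrl.wait(.15)
    o=ctrl.observe();F0=np.array(o["force"]);e=np.array(o["tcp_pos"])-[*k[:2],.112];print("err",e.round(4))
    for z in(.100,.098,.096,.095,.094,.093,.092,.091):
        hit=ctrl.move_linear([*(k[:2]-e[:2]),z],feed=.02,force_limit=11);ctrl.wait(.05)
        o=ctrl.observe();F=np.array(o["force"])-F0;print(z,hit,o["tcp_pos"][2].round(4),F.round(1))
        if hit or F[2]>9: break
    ctrl.wait(.1)
    ctrl.move_linear([*k[:2],.115],feed=.06);ctrl.wait(.1);print(ctrl.observe()["clock"])
press(0)
```

```text
err [ 0.0005 -0.0003  0.0012]
0.1 False 0.1001 [ 0.9 -0.  -0.9]
0.098 False 0.0984 [-0.   0.2  1.1]
0.096 False 0.0964 [ 0.5 -0.4  2.1]
0.095 False 0.0953 [ 1.1 -0.6  3.2]
0.094 False 0.0942 [ 2.  -0.4  3.1]
0.093 False 0.0933 [ 1.  -0.4  4.6]
0.092 False 0.0932 [1.1 0.1 8.2]
0.091 False 0.0932 [-1.6  1.3 12. ]
39.05
```

The middle key behaved as described: a spring ramp up to about 5 N, then a hard stop 6 mm below its top. Now the small end key.

Run:
```python
from h import *
Rs=tool(SYAW,0);Rz=Ro.from_euler("z",SYAW).as_matrix()
k=np.array([SX,SY,0])+Rz@[.115,-.045,0]
p=np.array(ctrl.observe()["tcp_pos"]);ctrl.move_linear([*p[:2],.13],feed=.12)
ctrl.move_linear([*k[:2],.13],Rs,feed=.08);ctrl.move_linear([*k[:2],.112],feed=.08);ctrl.wait(.15)
o=ctrl.observe();F0=np.array(o["force"]);e=np.array(o["tcp_pos"])-[*k[:2],.112];print("err",e.round(4))
for z in(.100,.098,.096,.095,.094,.093,.092,.091):
    hit=ctrl.move_linear([*(k[:2]-e[:2]),z],feed=.02,force_limit=11);ctrl.wait(.05)
    o=ctrl.observe();F=np.array(o["force"])-F0;print(z,hit,o["tcp_pos"][2].round(4),F.round(1))
    if hit or F[2]>9: break
ctrl.wait(.1)
ctrl.move_linear([*k[:2],.2],feed=.08)
ctrl.movep([.40,-.02,.30],tool(0,0))
S=ctrl.capture("side");T=ctrl.capture("top");o=ctrl.observe();print(o["clock"],o["force"])
cv2.imwrite("pics/end.png",np.hstack([cv2.resize(S["pixels"][90:400,130:430],(390,403)),cv2.resize(T["pixels"][80:390,110:430],(400,388))[:388]][0:1]+[cv2.resize(T["pixels"][80:390,130:450],(400,403))]))
```

```text
err [0.0002 0.0001 0.0002]
0.1 False 0.1001 [-0.3  0.3  0.7]
0.098 False 0.0984 [0.  0.7 2.6]
0.096 False 0.0964 [1.6 0.4 3.3]
0.095 False 0.0953 [ 1.7 -0.7  4.8]
0.094 False 0.0942 [ 2.  -0.2  4.5]
0.093 False 0.0933 [ 1.8 -0.2  5.4]
0.092 False 0.0933 [0.3 0.9 8.7]
0.091 False 0.0932 [ 0.4  1.4 12.4]
46.6917 [1.14077524 0.25967566 0.35379693]
```

View pics/end.png

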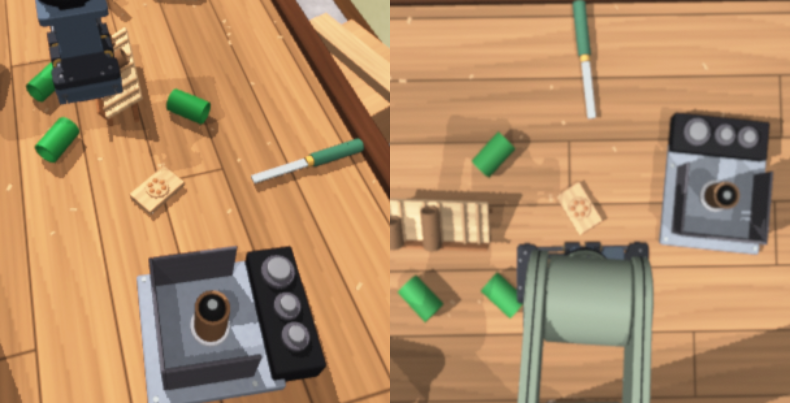

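The sleeve is home, at about (212,315) in the left half and (722,195) in the right half. All three keys are up, the other things are where they lay, and the arm is clear at z = 0.30.

```bash
python3 -c "
from plant import ctrl
print(ctrl.hand_in())"
```

```text
the job is handed in; nothing more can be done
None
```

The job is done and handed in at about 47 s of the 69 s allowed; the hand-in gave no verdict.

- **Sleeve:** I took the wide brown sleeve from the rack and stood it upright on the bench at about (0.60, 0.05), then let go. I re-centred it with two crossed grasps from above and lowered it down the spindle in the grip. Side forces stayed at about 2.5 N or less. It met the flange within 1 mm of the expected height, and I released it there.
- **Keys:** I pressed the middle key, then the small end key. Each went down about 6 mm, with the spring force rising to about 5 N and then a hard stop. I did not press the stop key.
- **Last checks:** After release, the outline of a fully seated sleeve matched it in both cameras. In the last picture all the keys look up, and the blank, chisel and slim sleeve look unmoved. The short sleeve is only partly in view there.
- **Disagreements:** The camera fit of the standing sleeve was 1.4 mm off the grasp position. The arm showed up to about 1 mm of steady position error, which I corrected before lowering. The first crossed grasp read about 48 mm wide instead of 50 mm, but later readings were right.

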